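# Release the ratchet clamp on a set carton

### The job

The glued carton in the sloping ratchet clamp has set, so open the clamp. Lift the ratchet pawl by its red ball and tip it right over until it lies back on its stop by itself, then draw the toothed bar back by its blue handle plate, down the slope towards you, all the way to its stop. Let go of everything, and leave the carton lying in its bed and the tape rolls, the tape gun and the coffee pouch round the clamp where they are.

Things in the scene. Friction and masses are not known exactly. Their poses are not given: they have to be found in the camera images.
- clamp: Fixed plywood clamp, 320 mm long, 170 wide: a deck that slopes up away from the robot at 0.48 rad (27.5 deg). Origin on the bench; x level in the uphill direction, y left, z up. In this frame uphill along the deck is (0.887, 0, 0.462), the deck's normal (-0.462, 0, 0.887); the deck is 80 mm high at the origin. Grey cheeks mid-deck carry the pawl; the carton's bed is at the top.
- pawl_knob (a point): Centre of the red ball, 22 mm across, on the free, uphill end of the pawl; moves with it. Nothing stands beside it at its height within 60 mm left or right; the tooth tops are about 9 mm below its underside.
- pawl_hinge (a point): Point on the pawl's hinge axis (level, along the clamp's y), at [28, 0, 145] mm in the clamp's frame, 45 mm off the deck between the grey cheeks. At pawl angle a the ball's centre is 85.6 mm from this axis, in the direction 0.597 + a rad above the clamp's x. A tipped-back pawl stands up leaning to the robot: a vertical gripper over the handle would meet it, one along the deck's normal is clear.
- pawl (a joint): Angle of the pawl (rad), a dark steel arm 12 mm wide with its nose in the bar's saw teeth. 0 = fully down, up to 0.17 = resting on a tooth; grows as the ball is lifted, swinging up and over towards the robot, to a stop at 1.75. It swings freely (80 g): let go below about 0.95 it drops back into the teeth, beyond about 1.05 it falls over to the stop and stays.
- bar_grip (a point): Grip point in the blue handle plate at the bar's lower end, 65 mm off the deck; moves with the bar. The plate stands square to the deck: 12 mm thick along the slope, 64 wide, its top 20 mm above this point along the deck's normal; the top of the 20 mm wide steel bar is 37 mm below it. Grip across the 12 mm.
- bar (a joint): Withdrawal of the toothed bar (m) along the deck: 0 = jaw in at the carton (starts 0 to 0.009); grows as the bar slides down the slope towards the robot; stop at 0.060. About 4 N of friction, and it stays where it is left. With the pawl down a tooth (14 mm pitch, 7 mm high) catches within 14 mm. The black jaw at its upper end is 80 mm wide.
- carton: Brown sample carton, 69 x 133 x 60 mm, 0.18 kg, lying loose in the bed at the clamp's upper end between a 10 mm lip and the grey end stop. Origin at the centre of its underside.
- tape_masking: Roll of cream masking tape lying flat on the bench, 100 mm across, 24 mm high, left of the clamp. Origin at the centre of its underside.
- tape_clear: Roll of clear packing tape lying flat on the bench, 94 mm across, 48 mm high, at the back left of the clamp. Origin at the centre of its underside.
- coffee_pouch_0: Brown coffee pouch standing on the bench right of the clamp, 57 x 90 x 165 mm. Origin at the centre of its underside.
- tape_gun: Red hand tape dispenser lying right of the clamp, 70 x 262 x 92 mm. Origin at the centre of its underside.
Mind the look-alikes: they are no part of the job. Leave any turquoise look-alike of the carton alone.

How it is judged:
By the outcome, as a careful person would: the job done as asked, in the order asked, and still so for the second after the job is handed in, with the robot touching nothing.
It also fails if it takes over 48 s, if anything falls off the work surface, if the arm or the gripper's body presses on something with over 40 N, if the wrist force passes 120 N, or if a joint passes its speed limit or range.

### The arm

A 6-joint arm with a two-finger parallel gripper is mounted at the origin on a cart in front of the work surface, level with it; the furniture and walls round the work are solid. World frame = base frame: x ahead of the robot, y to its left, z up, the work surface at z = 0. Lengths are in mm, angles in degrees, forces in N, time in s.
With the tool pointing down it reaches from about 325 to 850 mm from the base axis. Payload 4.4 kg.
Tool frame: the origin (TCP) lies at the very end of the fingers, on their centre line; the grasp point (between the pads) lies 19 mm behind it (tcp_to_grasp is the z of the grasp point in the tool frame, in mm); z points along the fingers, x is the direction in which the jaws open and shut, and the axes are right-handed (so a half turn about z gives the same grasp; the last joint's range is limited). The gripper opens to 94 mm and grips with 3 to 60 N. Pads are 16 mm wide; open, the fingers measure 119 mm over their backs; the gripper's body (75 mm by 177 mm) begins 78 mm behind the grasp point.
Start: joints at [56.293, 11.837, 88.321, -0, 79.842, -8.623], TCP at [243.779, 520.767, 205.447] pointing down, gripper open.
Joint ranges: [-156.59, 156.59], [-49.26, 127.26], [12.9, 141.05], [-63.56, 243.56], [4.71, 150.69], [-161.64, 161.64]. Speed limits (degrees/s): [159.86, 159.86, 180, 180, 180, 180].

### API

Orientations are given as [roll, pitch, yaw] about the fixed x, y, z axes, in that order (R = Rz(yaw) Ry(pitch) Rx(roll)).
In Python, from rig import state, camera, camera_model, hand_in, tcp_to_grasp gives the robot as it stands.
- The arm moves only by the tool move_arm, never from a script. Its arguments are lists of equal length, an entry for each row: "claw": the closure, from 0 (fully open) to 1 (shut); "delta_pos": the shift along the tool's x, y, z in cm, a list of three; "twist": the turn, a rotation vector about the tool's x, y, z in rad, a list of three. In form: {"claw": [claw, ...], "delta_pos": [[x, y, z], ...], "twist": [[wx, wy, wz], ...]}. A call has 1 to 12 rows; each row is the pose to reach, as a shift and turn from the pose commanded when the call began, along the tool's axes at that moment; what a row does not reach only later rows make up. A row lasts 1/8 s, in which the tool goes at most 62.5 mm and 10.7 degrees, less where a joint would pass 70% of its speed; a pose out of reach is approached as far as the arm can. A call with a gripper value outside its range is refused whole. The fingers move at their own pace and stop on an object; "force" is the grip in N (left out, the last holds). Time passes only in rows, so rows that repeat a pose let the fingers close. It gives the time, the measured TCP pose, the force and the opening at its end, in the units of the state.
- state(): the state, without advancing time (a new reading comes with each control period).
- camera(name): name is "side" or "top"; returns (picture, depth): 384x512x3 uint8, red, green, blue; 384x512 float32, mm along the optical axis (not along the pixel's ray), 0 where there is no reading.
- camera_model(name): a dict with "camera_matrix" (3x3 intrinsics, pixels), "world_to_cam" (4x4, takes a point from world to camera coordinates). Camera axes: x right, y up, looking along -z (the intrinsics and any distortion apply to the point x, -y, -z); pixel columns grow to the right and rows downward; lengths in mm; the calibration is good to about 2 mm. A picture is of the moment at which its call begins. camera_model takes no time and is no camera call.
- hand_in(): hands the job in, once; it reports no verdict.
The state is a dict: "time": time; "joints": joint angles; "joint_vel": joint speeds; "tau": joint torques, N m; "position": TCP position; "tcp_rot": TCP orientation; "force": force on the tool from outside, world axes, zero at the start; "wrist_torque": the same for the moment, N m; "finger_gap": finger opening in mm.
Only numpy, scipy, OpenCV 4.12 (cv2) and the standard library are available. Lean on these libraries where they do the work, as an engineer would, in place of code of your own. Each camera call takes 0.05 s, during which the arm holds its last target. There are 200 camera calls.

## Working session

There is one attempt and no reset: what is moved stays moved. The work goes in short steps, Python scripts to look and compute and a tool call to move; the robot and the scene stay as the last step left them, time stands still between calls to the robot, and variables do not carry over. Pictures are saved under pics/ and viewed, about 8 in all and at most 12, crops included, and the job is handed in when it is done.

Besides the shell and the picture viewer there is one more tool, called after ">>>" as name(argument=value, ...) on one line, values as JSON. move_arm: Moves the arm, as the interface text tells. Its arguments: {"type":"object","properties":{"claw":{"type":"array","items":{"type":"number"}},"delta_pos":{"type":"array","items":{"type":"array","items":{"type":"number"}}},"twist":{"type":"array","items":{"type":"array","items":{"type":"number"}}},"force":{"type":"number"}},"required":["claw","delta_pos","twist"]}

```bash
mkdir -p pics; ls
python3 - <<'E'
from rig import *
import cv2,numpy as np
for n in("side","top"):
    p,d=camera(n); cv2.imwrite(f"pics/{n}0.png",p[:,:,::-1]); np.save(f"pics/{n}0.npy",d)
    m=camera_model(n); print(n,m)
print(state(),tcp_to_grasp)
a=cv2.imread("pics/side0.png");b=cv2.imread("pics/top0.png")
E
```

```text
pics
side {'camera_matrix': array([[348.72229764,   0.        , 255.00136942],
       [  0.        , 348.72229764, 195.80007914],
       [  0.        ,   0.        ,   1.        ]]), 'world_to_cam': array([[ 7.79286527e-01, -6.26343945e-01, -2.01437822e-02,
        -5.53621524e+02],
       [ 3.94356730e-01,  4.65163450e-01,  7.92531220e-01,
        -2.81266833e+02],
       [-4.87026979e-01, -6.25552738e-01,  6.09498559e-01,
        -8.99700035e+02],
       [ 0.00000000e+00,  0.00000000e+00,  0.00000000e+00,
         1.00000000e+00]])}
top {'camera_matrix': array([[473.69137594,   0.        , 250.02537543],
       [  0.        , 473.69137594, 196.58811385],
       [  0.        ,   0.        ,   1.        ]]), 'world_to_cam': array([[ 1.92501407e-02, -9.99632397e-01,  1.90919714e-02,
        -1.49346536e+02],
       [ 9.95525708e-01,  2.09309092e-02,  9.21437056e-02,
        -6.31594068e+02],
       [-9.25094456e-02,  1.72327691e-02,  9.95562672e-01,
        -1.56669885e+03],
       [ 0.00000000e+00,  0.00000000e+00,  0.00000000e+00,
         1.00000000e+00]])}
{'time': 0.1, 'joints': array([ 5.62931002e+01,  1.18782873e+01,  8.83947394e+01, -1.31875026e-03,
        7.98423997e+01, -8.62456381e+00]), 'joint_vel': array([-0.02534952, -0.05550734, -0.28952841, -0.0418751 ,  0.05331571,
        0.02531914]), 'tau': array([ 5.93620257e-05, -3.71862423e+01, -2.82292932e+01,  7.00185215e-02,
        3.11166735e-02, -7.78852200e-05]), 'position': array([243.38131813, 520.15656519, 204.43314336]), 'tcp_rot': array([-1.79983974e+02,  1.14315728e-01,  6.49179139e+01]), 'force': array([-0.28675047,  0.1887339 , -0.21970861]), 'wrist_torque': array([0.03518105, 0.01098789, 0.00909541]), 'finger_gap': 94.12305332971223} -18.8
```

View pics/side0.png

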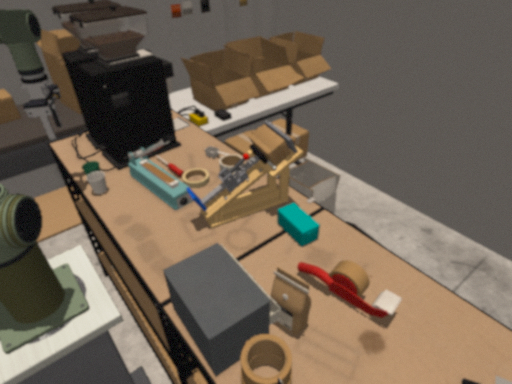

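View pics/top0.png

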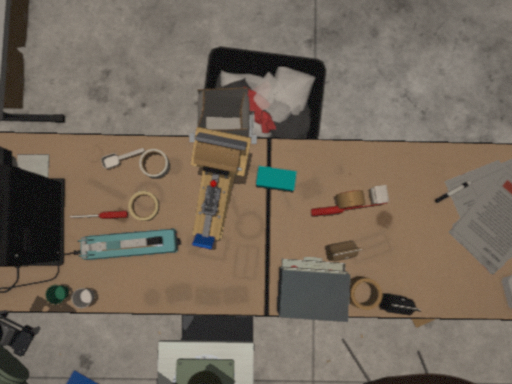

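Top view: the clamp is at (215,190), with the red ball near (213,184), the blue plate at (204,241) and the carton at (220,155). Red that could be mistaken for the ball: screwdriver (115,215), tape gun (345,209), rag in the bin (262,110). Blue that could be mistaken for the plate: a patch at (80,378). The turquoise carton look-alike is at (276,179). I choose the ball on the steel arm between the cheeks and the plate at the clamp's lower end, and check both in a close crop.

```bash
cat > h.py <<'E'
import numpy as np,cv2
from rig import *
def ray(n,u,v):
    m=camera_model(n);K=m["camera_matrix"];T=m["world_to_cam"];R=T[:3,:3]
    d=np.array([(u-K[0,2])/K[0,0],-(v-K[1,2])/K[1,1],-1.])
    return -R.T@T[:3,3],R.T@d      # origin, direction per mm of depth
def cross(a,b):
    (o,d),(p,e)=a,b
    s,t=np.linalg.lstsq(np.c_[d,-e],p-o,rcond=None)[0]
    x,y=o+s*d,p+t*e
    return (x+y)/2,np.linalg.norm(x-y)
def proj(n,P):
    m=camera_model(n);K=m["camera_matrix"];c=m["world_to_cam"]@np.r_[P,1]
    return K[0,0]*c[0]/-c[2]+K[0,2],K[1,1]*-c[1]/-c[2]+K[1,2]
def blob(img,col,box):
    r,g,b=[img[:,:,i].astype(int) for i in range(3)]
    m=((r>90)&(r>2*g)&(r>2*b)) if col=="red" else ((b>80)&(b>1.6*r)&(b>1.35*g))
    q=np.zeros_like(m);x0,y0,x1,y1=box;q[y0:y1,x0:x1]=1
    v,u=np.nonzero(m&q);return u,v
E
python3 - <<'E'
from h import *
ims=[]
for n,box in(("side",(180,110,320,240)),("top",(170,120,290,260))):
    a=cv2.imread(f"pics/{n}0.png");p=a[:,:,::-1];d=np.load(f"pics/{n}0.npy")
    for c in("red","blue"):
        u,v=blob(p,c,box);
        if len(u):
            print(n,c,len(u),u.mean(),v.mean(),"range",u.min(),u.max(),v.min(),v.max(),"depth",np.median(d[v,u]))
            o,k=ray(n,u.mean(),v.mean());print("  pt",o+k*np.median(d[v,u]))
            if len(u)<25: print(list(zip(u,v)))
    x0,y0,x1,y1=box;ims.append(cv2.resize(a[y0:y1,x0:x1],(400,int(400*(y1-y0)/(x1-x0))),interpolation=cv2.INTER_CUBIC))
h=max(i.shape[0] for i in ims)
cv2.imwrite("pics/crop1.png",np.hstack([cv2.copyMakeBorder(i,0,h-i.shape[0],0,0,0) for i in ims]))
E
```

```text
side red 42 226.9047619047619 160.45238095238096 range 180 248 153 175 depth 1081.231
  pt [606.09265795   3.17930348 189.7319934 ]
side blue 98 194.89795918367346 197.76530612244898 range 187 205 188 209 depth 1056.6057
  pt [474.50296315  -6.47636588 115.07616829]
top red 185 255.02162162162162 136.97837837837838 range 210 275 120 186 depth 2304.1155
  pt [ 988.98347549 -167.00422964 -645.91450721]
top blue 213 203.05633802816902 241.26760563380282 range 193 213 234 248 depth 1498.8313
  pt [481.76364305  10.70120929 112.75113839]
```

View pics/crop1.png

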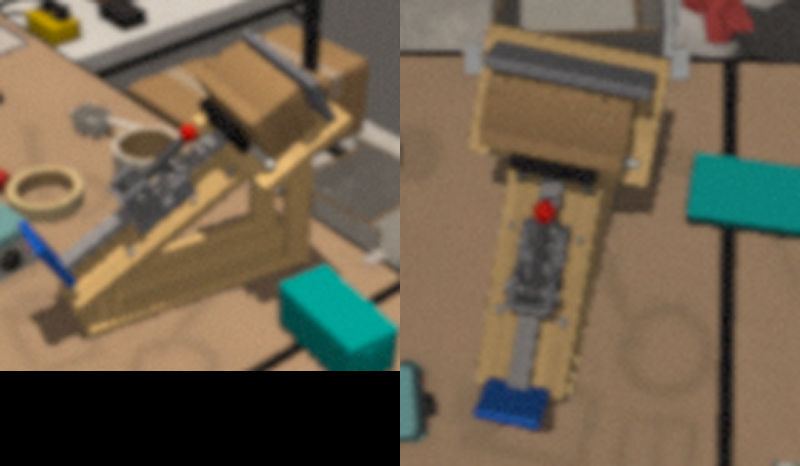

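The crop confirms both. The red ball is on the dark pawl arm, at side (246,156) and top (213,184). The blue plate is at the bar's lower end, at side (195,198) and top (203,241). The carton is behind the black jaw. Next I measure the clamp's pose.

Run:
```python
from h import *
P={n:cv2.imread(f"pics/{n}0.png")[:,:,::-1] for n in("side","top")}
D={n:np.load(f"pics/{n}0.npy") for n in P}
us,vs=blob(P["side"],"red",(236,148,256,166));ut,vt=blob(P["top"],"red",(204,174,222,194))
for u,v in((us,vs),(ut,vt)):print(len(u),u.mean(),v.mean(),u.min(),u.max(),v.min(),v.max())
print("ball",cross(ray("side",us.mean(),vs.mean()),ray("top",ut.mean(),vt.mean())))
for n,u,v in(("side",us,vs),("top",ut,vt)):
    o,k=ray(n,u.mean(),v.mean());dd=D[n][v,u];print(n,"depthpt",o+k*(np.median(dd)+6),dd.round())
for n,box in(("side",(180,180,215,215)),("top",(185,228,220,255))):
    u,v=blob(P[n],"blue",box);m=np.zeros((384,512),np.uint8);m[v,u]=255
    r=cv2.minAreaRect(np.c_[u,v].astype(np.float32));print(n,"blue",r,cv2.boxPoints(r).round(1).tolist(),"mean",u.mean(),v.mean())
    X=np.array([ray(n,a,b)[0]+ray(n,a,b)[1]*D[n][b,a] for a,b in zip(u,v)])
    c=np.median(X,0);X=X[np.linalg.norm(X-c,axis=1)<60];c=X.mean(0);s,w=np.linalg.svd(X-c)[1:]
    print(c,s,w.round(3).tolist())
    for i in range(3):t=(X-c)@w[i];print(i,np.percentile(t,[1,50,99]).round(1))
# wooden deck plane from top depth
d=D["top"];v,u=np.mgrid[120:250,180:255];
X=np.array([ray("top",a,b)[0]+ray("top",a,b)[1]*d[b,a] for a,b in zip(u.ravel(),v.ravel())]).reshape(130,75,3)
np.save("pics/X.npy",X)
for col,row in((205,215),(203,205),(227,205),(222,225),(207,185),(233,180),(218,145),(218,155),(210,160)):print((col,row),X[row-120,col-180].round(1),P["top"][row,col])
```

```text
30 245.4 155.83333333333334 243 248 153 159
39 212.87179487179486 183.12820512820514 210 216 180 186
ball (array([658.50489372, -21.27283607, 196.76322358]), np.float64(2.3430598687551925))
side depthpt [658.85986548 -22.76378911 197.46130414] [1083. 1080. 2774. 1080. 1079. 1081. 1081. 1083. 1080. 1078. 1080. 1081.
 1079. 1083. 1079. 1078. 1078. 1077. 1078. 1087. 1080. 1084. 1077. 1079.
 1081. 1078. 1083. 1081. 1080. 1082.]
top depthpt [657.7947999  -20.48439468 194.5319329 ] [1430. 1433. 1429. 1428. 1426. 1429. 1431. 1430. 1429. 1432. 1427. 1427.
 1418. 1430. 1430. 1436. 1429. 1422. 1428. 1420. 1423. 1430. 1433. 1427.
 1427. 1427. 1426. 1425. 1422. 1501. 1428. 1423. 1423. 1430. 1428. 1445.
 1433. 1427. 1430.]
side blue ((195.29412841796875, 198.67648315429688), (27.007843017578125, 4.338609218597412), 49.398704528808594) [[184.89999389648438, 189.8000030517578], [188.1999969482422, 187.0], [205.6999969482422, 207.5], [202.39999389648438, 210.3000030517578]] mean 194.89795918367346 197.76530612244898
[474.94176684  -7.70662447 114.63383971] [216.43778203 112.70489396  29.50739687] [[
[... 196 characters left out ...]
52539062, 11.917553901672363), 12.994616508483887) [[192.39999389648438, 244.6999969482422], [195.10000610351562, 233.10000610351562], [213.5, 237.3000030517578], [210.8000030517578, 248.89999389648438]] mean 203.05633802816902 241.26760563380282
[481.86673577  10.81797804 109.24904829] [285.63223868 249.49042079  38.58947153] [[-0.529, -0.099, 0.843], [-0.077, -0.984, -0.164], [-0.845, 0.152, -0.513]]
0 [-41.4   1.4  28.5]
1 [-31.2  -0.5  30. ]
2 [-4.8 -0.5  7.7]Traceback (most recent call last):
  File "<stdin>", line 18, in <module>
  File "h.py", line 4, in ray
    m=camera_model(n);K=m["camera_matrix"];T=m["world_to_cam"];R=T[:3,:3]
ValueError: time passes only in moves, steps and waits
```

```bash
cat >> h.py <<'E'
def cloud(n,d,us,vs):
    o,_=ray(n,0,0);m=camera_model(n);K=m["camera_matrix"];R=m["world_to_cam"][:3,:3]
    dd=d[vs,us].astype(float);c=np.c_[(us-K[0,2])/K[0,0],-(vs-K[1,2])/K[1,1],-np.ones(len(us))]
    return o+(c*dd[:,None])@R
E
python3 - <<'E'
from h import *
d=np.load("pics/top0.npy")
v,u=[a.ravel() for a in np.mgrid[125:262,175:262]]
X=cloud("top",d,u,v)
from scipy.optimize import least_squares
ball=np.array([658.5,-21.5,196.5])
# deck points: height 0 over the plane z=80+.. ; param yaw,(ox,oy)
c=np.array([570,-5.]);
def res(p,X):
    x=(X[:,0]-p[1])*np.cos(p[0])+(X[:,1])*np.sin(p[0])
    return (-.462*x+.887*(X[:,2]-80))
p=np.array([-.175,560.])
near=(abs(X[:,0]-580)<170)&(abs(X[:,1])<110)&(X[:,2]>30)&(X[:,2]<260)
Y=X[near]
for i in range(8):
    k=abs(res(p,Y))<(25 if i<2 else 6)
    p=least_squares(res,p,args=(Y[k],),loss="soft_l1").x
print("deck fit yaw deg",np.degrees(p[0]),"x at y=0",p[1],k.sum(),np.std(res(p,Y[k])))
# edges: deck points by along distance, lateral extents
yaw=p[0];ux=np.array([np.cos(yaw),np.sin(yaw)]);uy=np.array([-ux[1],ux[0]])
Z=Y[k];al=Z[:,:2]@ux;la=Z[:,:2]@uy
L=[]
for a in range(440,700,15):
    q=(al>=a)&(al<a+15)
    if q.sum()>15:
        e=np.percentile(la[q],[3,97]);L.append((a+7,e.mean(),np.ptp(e)));print(a,q.sum(),e.round(1),e.mean().round(1))
for n,y in(("yaw+",yaw),):pass
ux0=ball[:2]@ux;print("ball along,lat",ux0,ball[:2]@uy)
# jaw black pixels / dark
E
```

```text
deck fit yaw deg -11.261892202368868 x at y=0 561.1747806478636 1197 2.6343876994340234
485 62 [ 61.  148.3] 104.6
500 88 [ 62.3 147.3] 104.8
515 91 [ 63.1 147.5] 105.3
530 93 [ 62.5 148.6] 105.5
545 97 [ 62.5 148.7] 105.6
560 56 [ 62.2 149.2] 105.7
575 51 [ 62.1 148.9] 105.5
590 58 [ 62.3 150.2] 106.2
605 62 [ 63.  150.1] 106.5
620 63 [ 62.3 149.8] 106.0
635 69 [ 63.1 149.8] 106.4
650 97 [ 65.6 149.7] 107.7
665 108 [ 64.3 150.3] 107.3
680 56 [ 63.3 148.8] 106.0
695 75 [ 30.  191.4] 110.7
ball along,lat 650.0192474602673 107.51501258516363
```

```bash
cat >> h.py <<'E'
from scipy.spatial.transform import Rotation as Ro
YAW=np.radians(-10.5);O=np.array([562,-3.8,0.])
C=Ro.from_euler("z",YAW).as_matrix()
def W(p):return O+C@np.array(p,float)
def ballat(a):return W([28+85.6*np.cos(.597+a),0,145+85.6*np.sin(.597+a)])
S=np.array([.887,0,.462]);N=np.array([-.462,0,.887])
RB=C@np.array([[0,1,0],[1,0,0],[0,0,-1.]])              # tool down, jaws along clamp y
RH=C@np.c_[S,np.cross(-N,S),-N]                        # tool along -normal, jaws uphill
def to(P,R):
    s=state();R0=Ro.from_euler("xyz",s["tcp_rot"],degrees=True).as_matrix()
    return (R0.T@(np.array(P)-s["position"])/10).round(2).tolist(),Ro.from_matrix(R0.T@R).as_rotvec().round(3).tolist()
E
python3 - <<'E'
from h import *
print("ball fit",[ballat(a).round(1) for a in(0,.05,.1)])
print(to([658.5,-21.5,280],RB))
E
```

```text
ball fit [array([659.1, -21.8, 193.1]), array([656.7, -21.3, 196.6]), array([654.1, -20.9, 199.9])]
([-31.48, 60.56, -7.51], [-0.001, 0.002, -0.255])
```

>>> move_arm(claw=[0.3,0.3,0.3,0.3,0.3,0.3,0.3,0.3,0.3,0.3,0.3,0.3], delta_pos=[[0,0,-7.5],[0,0,-7.5],[-31.5,60.5,-7.5],[-31.5,60.5,-7.5],[-31.5,60.5,-7.5],[-31.5,60.5,-7.5],[-31.5,60.5,-7.5],[-31.5,60.5,-7.5],[-31.5,60.5,-7.5],[-31.5,60.5,-7.5],[-31.5,60.5,-7.5],[-31.5,60.5,-7.5]], twist=[[0,0,0],[0,0,0],[0,0,-0.255],[0,0,-0.255],[0,0,-0.255],[0,0,-0.255],[0,0,-0.255],[0,0,-0.255],[0,0,-0.255],[0,0,-0.255],[0,0,-0.255],[0,0,-0.255]], force=15)

```text
time: 1.6
position: [621.5, 26.1, 279.4]
tcp_rot: [-179.9, -0.0, 79.5]
force: [0.0, 0.6, 0.5]
finger_gap: 65.7
```

Run:
```python
from h import *
s=state();print(s["time"],s["position"],s["joints"].round(1),s["finger_gap"])
print(to([658.5,-21.5,280],RB))
```

```text
1.6 [621.49055276  26.07408544 279.38626782] [ -5.6  15.1  75.7   0.   89.3 -85.1] 65.710178586618
([-4.0, 4.5, -0.07], [-0.001, -0.0, 0.0])
```

>>> move_arm(claw=[0.3,0.3,0.3,0.3], delta_pos=[[-4,4.5,0],[-4,4.5,0],[-4,4.5,0],[-4,4.5,0]], twist=[[0,0,0],[0,0,0],[0,0,0],[0,0,0]])

```text
time: 2.1
position: [657.1, -18.2, 280.5]
tcp_rot: [-180.0, -0.0, 79.6]
force: [-0.7, 0.2, 0.0]
finger_gap: 65.9
```

Run:
```python
from h import *
s=state();print(s["time"],s["position"],s["force"])
print(to([658,-21.4,185],RB))
p,d=camera("side");a=p[:,:,::-1]
cv2.imwrite("pics/side1.png",cv2.resize(a[60:240,150:350],(800,600)[:2] and (640,576),interpolation=cv2.INTER_CUBIC))
```

```text
2.1 [657.13753177 -18.23831778 280.49732195] [-0.73616198  0.2486161   0.04407163]
([-0.3, 0.15, 9.55], [-0.0, -0.0, 0.002])
```

View pics/side1.png

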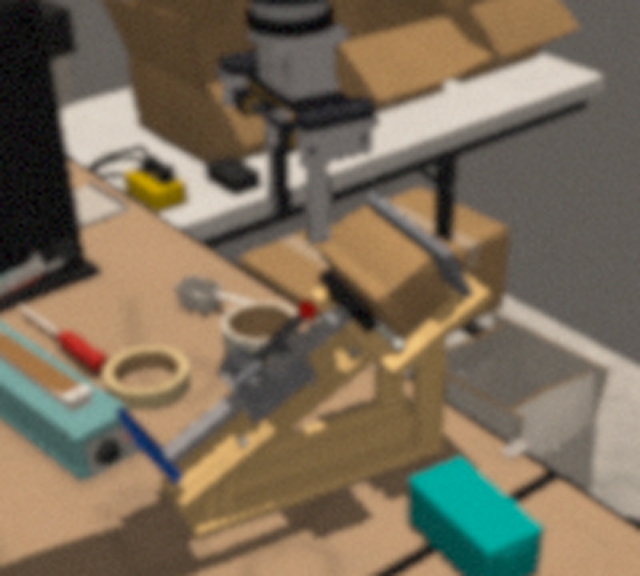

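The fingers hang straight above the ball, which is at (307,310) in the crop, and the jaw and carton are clear uphill. I descend and grip the ball.

>>> move_arm(claw=[0.45,0.45,0.45,0.45,0.45,0.45], delta_pos=[[-0.3,0.15,3],[-0.3,0.15,6],[-0.3,0.15,8],[-0.3,0.15,9],[-0.3,0.15,9.5],[-0.3,0.15,9.5]], twist=[[0,0,0],[0,0,0],[0,0,0],[0,0,0],[0,0,0],[0,0,0]])

```text
time: 2.9
position: [659.2, -22.9, 186.1]
tcp_rot: [179.9, 0.0, 79.5]
force: [0.5, -0.8, 0.3]
finger_gap: 51.9
```

>>> move_arm(claw=[1,1,1,1,1,1,1], delta_pos=[[0,0,0],[0,0,0],[0,0,0],[0,0,0],[0,0,0],[0,0,0],[0,0,0]], twist=[[0,0,0],[0,0,0],[0,0,0],[0,0,0],[0,0,0],[0,0,0],[0,0,0]], force=12)

```text
time: 3.78
position: [659.3, -22.0, 185.9]
tcp_rot: [179.9, -0.1, 79.5]
force: [2.5, 5.3, 1.5]
finger_gap: 21.1
```

Run:
```python
from h import *
s=state();print(s["time"],s["position"],s["force"],s["finger_gap"],s["tcp_rot"])
b0=ballat(.05)
for a in np.r_[np.arange(.15,1.5,.1),1.5]:
    d=ballat(a)-b0; print(round(a,2),(RB.T@d/10).round(2))
```

```text
3.775 [659.25311785 -21.95017294 185.85413114] [2.48202078 5.25657277 1.54871697] 21.108774045697512 [ 1.79945685e+02 -9.83931626e-02  7.95498365e+01]
0.15 [-0.   -0.55 -0.66]
0.25 [-0.   -1.16 -1.25]
0.35 [-0.   -1.83 -1.79]
0.45 [-0.   -2.55 -2.25]
0.55 [ 0.   -3.31 -2.64]
0.65 [ 0.   -4.11 -2.96]
0.75 [-0.   -4.93 -3.19]
0.85 [-0.   -5.77 -3.33]
0.95 [-0.   -6.63 -3.4 ]
1.05 [ 0.   -7.48 -3.38]
1.15 [-0.   -8.33 -3.27]
1.25 [ 0.   -9.16 -3.08]
1.35 [ 0.   -9.97 -2.8 ]
1.45 [  0.   -10.75  -2.45]
1.5 [ -0.   -11.13  -2.24]
```

>>> move_arm(claw=[1,1,1,1,1,1,1], delta_pos=[[0,-0.55,-0.66],[0,-1.16,-1.25],[0,-1.83,-1.79],[0,-2.55,-2.25],[0,-3.31,-2.64],[0,-4.11,-2.96],[0,-4.11,-2.96]], twist=[[0,0,0],[0,0,0],[0,0,0],[0,0,0],[0,0,0],[0,0,0],[0,0,0]])

```text
time: 4.65
position: [619.1, -14.5, 216.3]
tcp_rot: [179.8, -0.1, 79.6]
force: [2.7, 5.1, 2.7]
finger_gap: 21.1
```

Forces are small and the gap is still 21 mm, so I carry on over the top.

>>> move_arm(claw=[1,1,1,1,1,1,1,1,1], delta_pos=[[0,-0.82,-0.23],[0,-1.66,-0.37],[0,-2.52,-0.44],[0,-3.37,-0.42],[0,-4.22,-0.31],[0,-5.05,-0.12],[0,-5.86,0.16],[0,-6.64,0.51],[0,-6.64,0.51]], twist=[[0,0,0],[0,0,0],[0,0,0],[0,0,0],[0,0,0],[0,0,0],[0,0,0],[0,0,0],[0,0,0]])

```text
time: 5.78
position: [552.5, -2.2, 211.5]
tcp_rot: [-180.0, -0.1, 79.6]
force: [-2.0, 5.4, 7.6]
finger_gap: 21.2
```

Run:
```python
from h import *
p,d=camera("side");a=p[:,:,::-1]
cv2.imwrite("pics/side2.png",cv2.resize(a[80:240,160:340],(640,569),interpolation=cv2.INTER_CUBIC))
```

```text
(no output)
```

View pics/side2.png

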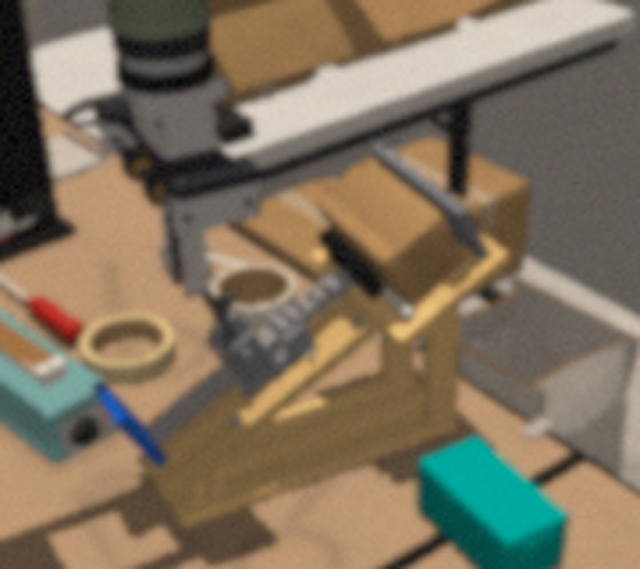

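The pawl is tipped over, with the ball hidden between the fingertips near (190,280). I open the fingers and then retreat straight up.

>>> move_arm(claw=[0.5,0.5,0.5,0.5,0.5,0.5,0.5,0.5,0.5], delta_pos=[[0,0,0],[0,0,0],[0,0,0],[0,0,0],[0,0,-1.5],[0,0,-4],[0,0,-8],[0,0,-12],[0,0,-12]], twist=[[0,0,0],[0,0,0],[0,0,0],[0,0,0],[0,0,0],[0,0,0],[0,0,0],[0,0,0],[0,0,0]])

```text
time: 6.95
position: [555.5, -3.8, 335.6]
tcp_rot: [179.4, -0.0, 79.5]
force: [0.3, -0.7, 0.8]
finger_gap: 46.9
```

Run:
```python
from h import *
p,d=camera("side");q,e=camera("top")
cv2.imwrite("pics/st3.png",np.hstack([cv2.resize(x[:,:,::-1][y0:y0+120,x0:x0+120],(400,400),interpolation=cv2.INTER_CUBIC) for x,x0,y0 in((p,175,110),(q,160,140))]))
print("expect ball at stop",ballat(1.75).round(1),proj("side",ballat(1.75)),proj("top",ballat(1.75)))
us,vs=blob(p,"red",(195,130,260,190));print("side red",len(us),us.mean() if len(us) else 0,vs.mean() if len(us) else 0)
s,bs=blob(p,"blue",(180,170,225,225));t,bt=blob(q,"blue",(180,225,225,262))
print("blue",len(s),s.mean(),bs.mean(),s.min(),s.max(),bs.min(),bs.max(),len(t),t.mean(),bt.mean())
X=cloud("side",d,s,bs);X=X[np.linalg.norm(X-np.median(X,0),axis=1)<60];L=(X-O)@C
print("clamp frame: along,lat,norm percentiles");Z=L-[0,0,80]
for k in(Z@S,L[:,1],Z@N):print(np.percentile(k,[2,25,50,75,98]).round(1))
if len(t):
    X=cloud("top",e,t,bt);X=X[np.linalg.norm(X-np.median(X,0),axis=1)<60];L=(X-O)@C;Z=L-[0,0,80]
    for k in(Z@S,L[:,1],Z@N):print(np.percentile(k,[2,25,50,75,98]).round(1))
```

```text
expect ball at stop [530.6   2.  206.1] (np.float64(205.89274530949325), np.float64(164.6862649351896)) (np.float64(203.94378333246723), np.float64(224.92081104808221))
side red 26 206.34615384615384 164.26923076923077
blue 98 195.3469387755102 198.25510204081633 187 205 188 209 23 195.04347826086956 239.52173913043478
clamp frame: along,lat,norm percentiles
[-64.8 -61.9 -59.7 -56.7 -54. ]
[-34.1 -32.1 -29.5 -12.4  20.3]
[24.3 53.7 79.7 84.8 87.7]
[-63.2 -59.  -57.4 -56.1 -54.4]
[21.2 24.2 26.1 27.2 28.9]
[31.4 45.3 67.1 83.  91.5]
```

View pics/st3.png

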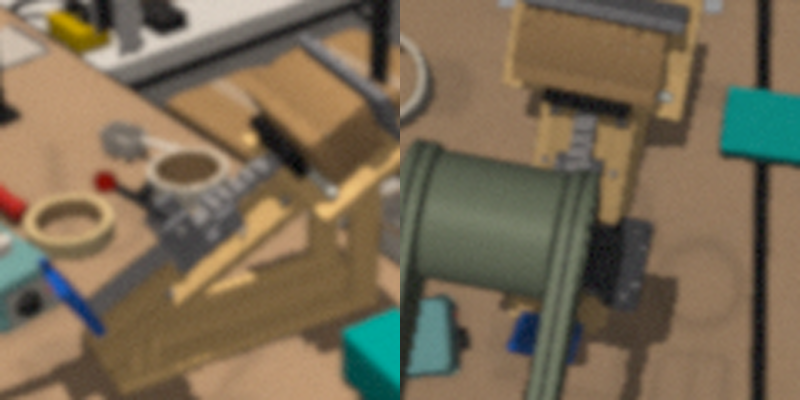

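The pawl lies back on its stop: ball seen at side (206.3,164.3), predicted (205.9,164.7). The carton, tape roll and jaw are unmoved. Next I work out the approach to the blue plate.

```bash
cat >> h.py <<'E'
def H(s,n):return W(S*s+N*n+[0,0,80])
E
python3 - <<'E'
from h import *
print(H(-60,161).round(1),to(H(-60,161),RH))
E
```

```text
[436.5  19.5 195.1] ([0.13, -11.9, 13.53], [-0.376, 0.376, 1.538])
```

>>> move_arm(claw=[0.5,0.5,0.5,0.5,0.5,0.5,0.5,0.5,0.5,0.5,0.5,0.5], delta_pos=[[0,-2,0],[0,-4,0],[0,-6,0],[0,-8,1],[0,-10,2],[0,-11.9,3],[0,-11.9,4],[0.1,-11.9,5],[0.1,-11.9,7],[0.1,-11.9,9],[0.1,-11.9,9],[0.1,-11.9,9]], twist=[[-0.376,0.376,1.538],[-0.376,0.376,1.538],[-0.376,0.376,1.538],[-0.376,0.376,1.538],[-0.376,0.376,1.538],[-0.376,0.376,1.538],[-0.376,0.376,1.538],[-0.376,0.376,1.538],[-0.376,0.376,1.538],[-0.376,0.376,1.538],[-0.376,0.376,1.538],[-0.376,0.376,1.538]])

```text
time: 8.55
position: [436.2, 19.1, 239.8]
tcp_rot: [180.0, -27.4, -10.5]
force: [0.8, 0.6, 0.2]
finger_gap: 47.3
```

Run:
```python
from h import *
print(state()["joints"].round(1),to(H(-60,161),RH),to(H(-60,51),RH))
```

```text
[ -7.9 -28.5 123.7  -1.4  57.3   3. ] ([-2.04, -0.04, 3.98], [-0.0, 0.001, 0.0]) ([-2.02, -0.04, 14.98], [-0.0, 0.001, 0.0])
```

>>> move_arm(claw=[0.5,0.5,0.5,0.5,0.5,0.5,0.5,0.5,0.5], delta_pos=[[-2,0,2],[-2,0,4],[-2,0,7],[-2,0,10],[-2,0,12],[-2,0,13.5],[-2,0,14.5],[-2,0,15],[-2,0,15]], twist=[[0,0,0],[0,0,0],[0,0,0],[0,0,0],[0,0,0],[0,0,0],[0,0,0],[0,0,0],[0,0,0]])

```text
time: 9.68
position: [487.1, 9.8, 97.9]
tcp_rot: [-180.0, -27.5, -10.5]
force: [-0.6, -0.3, 0.6]
finger_gap: 47.1
```

Run:
```python
from h import *
print(state()["joints"].round(1),to(H(-60,51),RH))
p,d=camera("side");a=p[:,:,::-1]
cv2.imwrite("pics/side4.png",cv2.resize(a[90:240,130:310],(720,600),interpolation=cv2.INTER_CUBIC))
```

```text
[ -8.3  -7.8 128.   -1.9  32.4   3.5] ([-0.08, -0.03, -0.0], [-0.0, 0.0, 0.0])
```

View pics/side4.png

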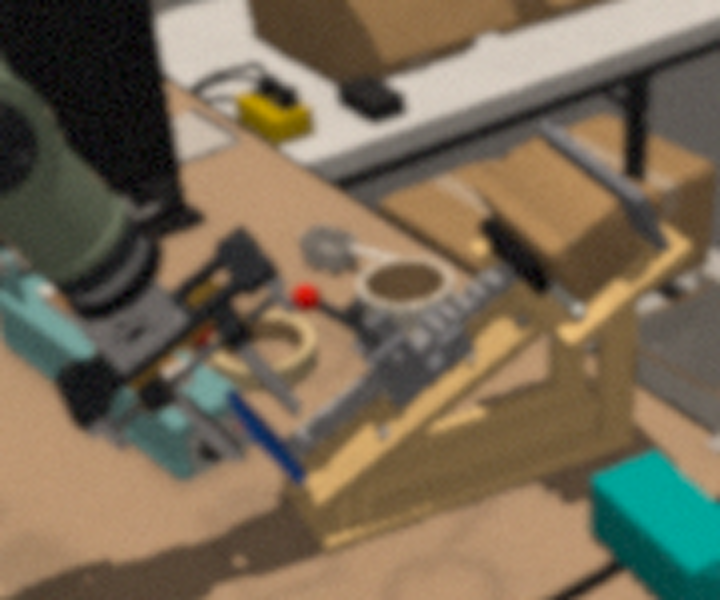

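The fingers straddle the plate: uphill finger at about (275,375), downhill at about (210,430), with the plate between. I close on it.

>>> move_arm(claw=[1,1,1,1,1,1,1,1], delta_pos=[[0,0,0],[0,0,0],[0,0,0],[0,0,0],[0,0,0],[0,0,0],[0,0,0],[0,0,0]], twist=[[0,0,0],[0,0,0],[0,0,0],[0,0,0],[0,0,0],[0,0,0],[0,0,0],[0,0,0]], force=20)

```text
time: 10.72
position: [484.8, 10.2, 96.3]
tcp_rot: [180.0, -27.2, -10.5]
force: [-6.7, 0.4, 2.7]
finger_gap: 11.8
```

>>> move_arm(claw=[1,1,1,1,1,1], delta_pos=[[-0.5,0,0],[-1,0,0],[-1.5,0,0],[-2,0,0],[-2.5,0,0],[-2.5,0,0]], twist=[[0,0,0],[0,0,0],[0,0,0],[0,0,0],[0,0,0],[0,0,0]])

```text
time: 11.48
position: [464.9, 13.9, 85.9]
tcp_rot: [-180.0, -27.5, -10.5]
force: [3.0, -0.5, -4.6]
finger_gap: 11.6
```

Run:
```python
from h import *
s=state();print(s["joints"].round(1),s["force"],s["finger_gap"],((s["position"]-O)@C-[0,0,80])@S)
```

```text
[ -8.2  -9.5 131.2  -2.1  30.9   3.8] [ 3.03574633 -0.50510647 -4.59387107] 11.642861557816364 -84.84952440640217
```

>>> move_arm(claw=[1,1,1,1,1,1,1], delta_pos=[[-0.5,0,0],[-1,0,0],[-1.5,0,0],[-2,0,0],[-2.3,0,0],[-2.6,0,0],[-2.6,0,0]], twist=[[0,0,0],[0,0,0],[0,0,0],[0,0,0],[0,0,0],[0,0,0],[0,0,0]])

```text
time: 12.35
position: [442.5, 18.1, 74.0]
tcp_rot: [-180.0, -27.5, -10.5]
force: [3.9, -0.8, -7.2]
finger_gap: 11.7
```

>>> move_arm(claw=[1,1,1,1,1,1], delta_pos=[[-0.2,0,0],[-0.4,0,0],[-0.6,0,0],[-0.8,0,0],[-0.8,0,0],[-0.8,0,0]], twist=[[0,0,0],[0,0,0],[0,0,0],[0,0,0],[0,0,0],[0,0,0]])

```text
time: 13.1
position: [435.6, 19.3, 70.4]
tcp_rot: [-180.0, -27.5, -10.5]
force: [5.3, -0.1, -6.8]
finger_gap: 11.9
```

Run:
```python
from h import *
s=state();print(s["joints"].round(1),s["force"],s["finger_gap"],((s["position"]-O)@C-[0,0,80])@S)
```

```text
[ -7.9 -11.8 135.4  -2.4  29.    4.4] [ 5.32199689 -0.08914673 -6.83904386] 11.895689511614984 -118.39031174431318
```

>>> move_arm(claw=[1,1,1,1,1], delta_pos=[[-0.2,0,0],[-0.4,0,0],[-0.5,0,0],[-0.5,0,0],[-0.5,0,0]], twist=[[0,0,0],[0,0,0],[0,0,0],[0,0,0],[0,0,0]])

```text
time: 13.72
position: [434.3, 19.5, 69.9]
tcp_rot: [-180.0, -27.9, -10.5]
force: [18.2, -2.7, -17.5]
finger_gap: 11.6
```

Run:
```python
from h import *
s=state();print(s["force"],s["finger_gap"],((s["position"]-O)@C-[0,0,80])@S)
```

```text
[ 18.20943613  -2.69045373 -17.51996936] 11.630609900826721 -119.77706979424484
```

>>> move_arm(claw=[1,1,1,1], delta_pos=[[-0.15,0,0.1],[-0.3,0,0.15],[-0.3,0,0.15],[-0.3,0,0.15]], twist=[[0,0,0],[0,0,0],[0,0,0],[0,0,0]])

```text
time: 14.22
position: [434.5, 19.5, 69.8]
tcp_rot: [-180.0, -28.1, -10.5]
force: [5.8, -1.9, 3.0]
finger_gap: 11.9
```

Run:
```python
from h import *
s=state();print(s["force"],s["finger_gap"],((s["position"]-O)@C-[0,0,80])@S,((s["position"]-O)@C-[0,0,80])@N)
f=C.T@s["force"];print(f@S,f@N)
```

```text
[ 5.84111696 -1.90056788  3.00193554] 11.911597893531233 -119.71364138239169 50.797578026356504
6.788420781321054 -0.15070512901650013
```

>>> move_arm(claw=[1,1,1,1,1], delta_pos=[[-0.2,0,0],[-0.4,0,0],[-0.5,0,0],[-0.5,0,0],[-0.5,0,0]], twist=[[0,0,0],[0,0,0],[0,0,0],[0,0,0],[0,0,0]], force=40)

```text
time: 14.85
position: [434.5, 19.5, 69.9]
tcp_rot: [-179.9, -28.7, -10.5]
force: [26.3, -4.1, -12.2]
finger_gap: 11.7
```

Run:
```python
from h import *
s=state();print(s["joints"].round(1),s["finger_gap"],((s["position"]-O)@C-[0,0,80])@S,((s["position"]-O)@C-[0,0,80])@N)
f=C.T@s["force"];print(f@S,f@N,s["wrist_torque"])
```

```text
[ -7.9 -12.4 136.4  -2.6  27.4   4.7] 11.74956458002434 -119.64868877334924 50.95595400471323
17.94031761941806 -23.085685682478644 [-0.38154431 -1.55272434 -0.00174607]
```

The TCP hasn't moved from -119.7 mm under 13 mm of extra pull, so this is the stop. I ease off, open and retreat along the deck's normal.

>>> move_arm(claw=[1,1,0.5,0.5,0.5,0.5,0.5,0.5,0.5,0.5,0.5], delta_pos=[[0.5,0,0],[0.9,0,0],[0.9,0,0],[0.9,0,0],[0.9,0,0],[0.9,0,0],[0.9,0,-1.5],[0.9,0,-4],[0.9,0,-8],[0.9,0,-12],[0.9,0,-12]], twist=[[0,0,0],[0,0,0],[0,0,0],[0,0,0],[0,0,0],[0,0,0],[0,0,0],[0,0,0],[0,0,0],[0,0,0],[0,0,0]], force=20)

```text
time: 16.23
position: [380.1, 29.9, 177.6]
tcp_rot: [-180.0, -28.0, -10.5]
force: [-0.6, -1.0, 0.4]
finger_gap: 47.1
```

Run:
```python
from h import *
p,d=camera("side");q,e=camera("top");s=state();print(s["force"],s["position"])
cv2.imwrite("pics/st5.png",np.hstack([cv2.resize(x[:,:,::-1][y0:y0+150,x0:x0+150],(400,400),interpolation=cv2.INTER_CUBIC) for x,x0,y0 in((p,170,100),(q,150,130))]))
us,vs=blob(p,"red",(195,130,260,185));print("side red",len(us),us.mean(),vs.mean())
p0=cv2.imread("pics/side0.png")[:,:,::-1]
s0=blob(p0,"blue",(170,170,215,235));s1=blob(p,"blue",(160,170,215,235))
a=[x.mean() for x in s0];b=[x.mean() for x in s1];print("blue before/after",a,b,len(s0[0]),len(s1[0]))
for w in(50,55,60):
    print(w,np.array(proj("side",H(-62-w,65)))-proj("side",H(-62,65)))
```

```text
[ 0.10740015 -0.14054948 -0.37548323] [378.09389132  29.96647798 173.36629514]
side red 34 206.1764705882353 163.76470588235293
blue before/after [np.float64(194.89795918367346), np.float64(197.76530612244898)] [np.float64(180.4485294117647), np.float64(209.22058823529412)] 98 136
50 [-12.67754304  10.33226156]
55 [-13.94803463  11.36771861]
60 [-15.21902507  12.40358224]
```

View pics/st5.png

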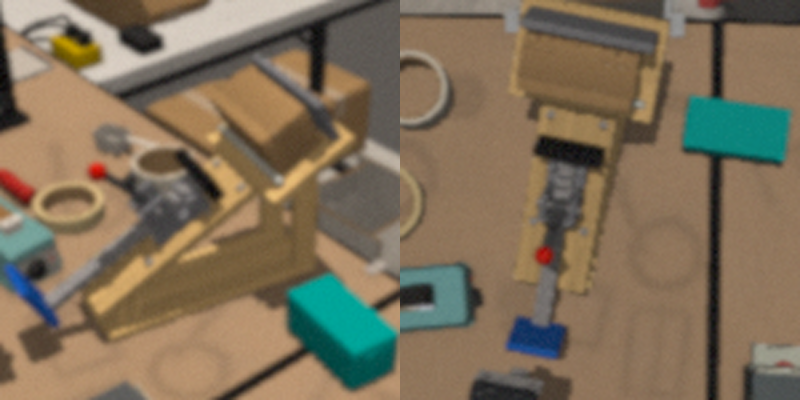

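The picture shows the bar drawn back: plate at (30,295) in the side crop, jaw well clear of the carton. The ball lies back at (97,171), the carton is in its bed, and the fingers are free of everything. I hand in.

```bash
python3 -c "
from rig import *
s=state();print(s['time'],s['force'],s['finger_gap']);print(hand_in())"
```

```text
16.325 [ 0.10740015 -0.14054948 -0.37548323] 47.12833677052552
the job is handed in; nothing more can be done
None
```

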